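Feel along an enamelled shelf rim for chips

TASK

Check the raised rim of the small enamelled steel shelf for chips by touch: rest closed fingertips lightly on top of the rim at the right-hand end of the front edge (right as you stand facing the shelf and its board), run them slowly along the front edge to the left corner, round the corner, and on along the left end until halfway back to the board, without losing touch on the way, then lift off. Keep the touch light, so that the thin rim is not bent down more than a few millimetres; do not shift the valve or the funnel standing on the shelf, and do not knock against the board or what hangs on it.

Things in the scene. Friction and masses are not known exactly. Their poses are not given: they have to be found in the camera images.
- fitting_board: Fixed plywood backboard, 360 mm wide, 18 mm thick, top 330 mm above its origin, with shelf and magnetic strip on its front. Origin: at the foot, below the middle of the shelf's front edge; x level from that edge towards the board (board's face at x = 200 mm), y to the left as you face the board, z up. White shelf: floor 85 mm up, 200 mm deep, 230 mm long, open above.
- strip_middle (a point): Middle of the front face of the black magnetic strip on the board, 240 mm above fitting_board's origin; axes as fitting_board's. Strip 300 mm long, 30 mm high, 12 mm thick. It holds fast a steel worm-drive clamp (44 mm band, centre at y = -75 mm) and a steel pipe nipple (21 x 80 mm, centre at y = +35 mm); both stand out at most 35 mm from the board.
- shelf_rim: White rolled rim round the shelf's right end, front and left end: a bead 10 mm thick, its top 12 mm above the shelf floor. Origin: top of the bead, middle of the front edge, 97 mm above fitting_board's origin, same axes. Front runs along x = 0, ends along y = -115 (right) and +115 mm (left). The thin rim springs straight down 1 mm for each 2.5 N and springs back; over 6 mm is bending it.
- rim_start (a point): Top of the bead on the front edge, 10 mm in from the right end: x = 0, y = -105 mm in shelf_rim. The feeling starts here.
- rim_corner (a point): Top of the bead at the middle of the rounded left front corner: x = 5.5 mm, y = +109.5 mm in shelf_rim. The corner's centreline is an arc of 18 mm radius about x = 18 mm, y = +97 mm.
- rim_finish (a point): Top of the bead on the left end, halfway back to the board: x = 100 mm, y = +115 mm in shelf_rim. The feeling ends here.
- valve: Loose brass ball valve lying on the shelf floor, 62 mm long along its y, 28 mm across flats, 48 mm high with its steel lever, whose black grip points along its -y to 58 mm from the origin. Origin: centre of its underside, z up. Stays where it is.
- funnel: Loose grey plastic funnel standing mouth down on the shelf floor, 78 mm across at the bottom, 105 mm high to the tip of the 11 mm spout; a flat tab reaches 51 mm out to its -x. Origin: centre of its underside, z up. Stays where it is.
There are look-alikes about, which are no part of the job. There is more than one size of the funnel; the job needs the largest.

How it is judged:
By the outcome, as a careful person would: the job done as asked, in the order asked, and still so for the second after the job is handed in, with the robot touching nothing.
It also fails if it takes over 58 s, if anything falls off the work surface, if the arm or the gripper's body presses on something with over 40 N, if the wrist force passes 120 N, or if a joint passes its speed limit or range.

ROBOT

A 6-joint arm with a two-finger parallel gripper is mounted at the origin on the work surface. World frame = base frame: x ahead of the robot, y to its left, z up, the work surface at z = 0. Lengths are in m, angles in rad, forces in N, time in s.
With the tool pointing down it reaches from about 0.325 to 0.85 m from the base axis. Payload 15.5 kg.
Tool frame: the origin (TCP) lies between the finger pads; the fingertips stand 25 mm ahead of it and the grasp point (between the pads) lies 6 mm ahead of it (manip.nose_length is the distance from the TCP to the fingertips, in m); z points along the fingers, y is the direction in which the jaws open and shut (so a half turn about z gives the same grasp; the last joint's range is limited). The gripper opens to 91 mm and grips with 3 to 60 N. Pads are 32 mm wide; open, the fingers measure 118 mm over their backs; the gripper's body (76 mm by 178 mm) begins 60 mm behind the grasp point.
Start: joints at [1.169, 0.494, 1.345, -0, 1.302, -0.096], TCP at [0.189, 0.596, 0.239] pointing down, gripper open.
Joint ranges: [-2.91, 2.91], [-0.82, 2.16], [0.22, 2.67], [-1.22, 4.37], [0.12, 2.79], [-3.08, 3.08]. Speed limits (rad/s): [1.89, 1.89, 2.57, 3.01, 3.01, 3.01].

INTERFACE

Orientations are given as a rotation vector (axis times angle).
In Python, from station import manip gives the robot as it stands.
- The arm moves only by the tool play_rows, never from a script. Its argument "targets" is a list of rows, each a list of 3 entries, a list of its own where there are three numbers: the shift along the tool's x, y, z in cm, then the turn about the tool's z in degrees, then the finger opening in cm, from 0 to 9.12. A call has 1 to 12 rows; each row is the pose to reach, as a shift and turn from the pose commanded when the call began, along the tool's axes at that moment; what a row does not reach only later rows make up. A row lasts 1/10 s, in which the tool goes at most 50 mm and 8.59 degrees, less where a joint would pass 70% of its speed; a pose out of reach is approached as far as the arm can. A call with a gripper value outside its range is refused whole. The fingers move at their own pace and stop on an object; "force" is the grip in N (left out, the last holds). Time passes only in rows, so rows that repeat a pose let the fingers close. It gives the time, the measured TCP pose, the force and the opening at its end, in the units of the state.
- manip.read_state(): the state, without advancing time (a new reading comes with each control period).
- manip.capture(name): name is "scene" or "top"; returns the picture (420x560x3 uint8, red, green, blue); there is no depth.
- manip.camera_info(name): a dict with "fx", "fy", "cx", "cy" (pixels), "k1" (the pictures are not rectified: a ray, as slopes to the right and down, at radius r is drawn at 1 + k1 r^2 times it, then the intrinsics apply), "extrinsics" (4x4, takes a point from world to camera coordinates). Camera axes: x right, y down, z forward; pixel columns grow to the right and rows downward; lengths in m; the calibration is good to about 2 mm. A picture is of the moment at which its call begins. camera_info takes no time and is no camera call.
- manip.hand_in(): hands the job in, once; it reports no verdict.
The state is a dict: "time_s": time; "joint_pos": joint angles; "joint_vel": joint speeds; "joint_torque": joint torques, N m; "eef_pos": TCP position; "orientation": TCP orientation; "ft_force": force on the tool from outside, world axes, zero at the start; "torque": the same for the moment, N m; "opening": opening from 0.0 (shut) to 1.0 (fully open).
Only numpy, scipy, OpenCV 4.12 (cv2) and the standard library are available. Lean on these libraries where they do the work, as an engineer would, in place of code of your own. Each camera call takes 0.05 s, during which the arm holds its last target.

## Working session

There is one attempt and no reset: what is moved stays moved. The work goes in short steps, Python scripts to look and compute and a tool call to move; the robot and the scene stay as the last step left them, time stands still between calls to the robot, and variables do not carry over. Pictures are saved under pics/ and viewed, and the job is handed in when it is done.

Besides the shell and the picture viewer there is one more tool, called after "Emit:" as name(argument=value, ...) on one line, values as JSON. play_rows: Moves the arm, as the interface text tells. Its arguments: {"type":"object","properties":{"targets":{"type":"array","items":{"type":"array"}},"force":{"type":"number"}},"required":["targets"]}

```bash
ls; mkdir -p pics
python3 - <<'E'
from station import manip
import cv2,numpy as np
s=manip.read_state();print(s)
print(manip.nose_length)
for n in("scene","top"):
    im=manip.capture(n);cv2.imwrite(f"pics/{n}0.png",im[:,:,::-1]);c=manip.camera_info(n);print(n,c)
E
```

```text
pics
{'time_s': 0.0, 'joint_pos': array([ 1.16850676e+00,  4.94145079e-01,  1.34612050e+00, -5.68157088e-06,
        1.30248602e+00, -9.54699250e-02]), 'joint_vel': array([-2.73435524e-05,  1.27733814e-03, -8.04834867e-04,  7.66378189e-04,
       -1.11480649e-03,  1.39200842e-04]), 'joint_torque': array([-8.52452486e-04, -8.78800321e+01, -3.81853151e+01,  7.07457704e-02,
        5.33166504e-02, -3.15320847e-05]), 'eef_pos': array([0.18861483, 0.59550388, 0.23836554]), 'orientation': array([-4.80017737e-01, -3.10442008e+00,  1.76633872e-03]), 'ft_force': array([ 0.25372065, -0.16681575, -0.27635079]), 'torque': array([-0.00273411,  0.00665143,  0.01994921]), 'opening': 1.0021755962011372}
0.025
scene {'fx': 397.09490313957184, 'fy': 397.09490313957184, 'cx': 285.1824809619445, 'cy': 210.8229211981008, 'k1': -0.028392053869279073, 'extrinsics': array([[ 0.60003024,  0.79977424,  0.0180244 , -0.21563227],
       [ 0.52333277, -0.37538975, -0.76498715, -0.1610074 ],
       [-0.60505084,  0.46844819, -0.64379327,  1.08852883],
       [ 0.        ,  0.        ,  0.        ,  1.        ]])}
top {'fx': 476.5455457380794, 'fy': 476.5455457380794, 'cx': 284.1420105883376, 'cy': 204.6535661242097, 'k1': -0.0845952182700292, 'extrinsics': array([[ 0.00883942, -0.99969097, -0.02323423, -0.10374098],
       [-0.98520769, -0.00473012, -0.17129923,  0.50426756],
       [ 0.17113639,  0.02440472, -0.98494505,  0.83531074],
       [ 0.        ,  0.        ,  0.        ,  1.        ]])}
```

View pics/scene0.png

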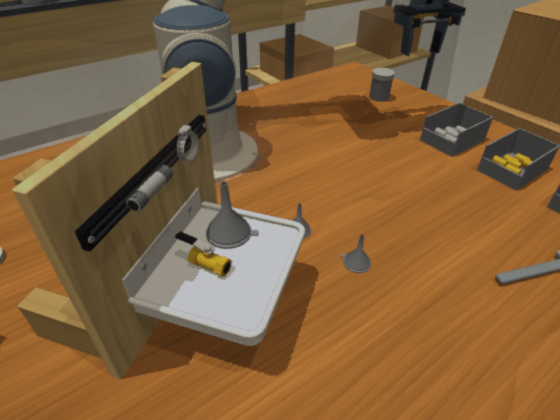

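View pics/top0.png

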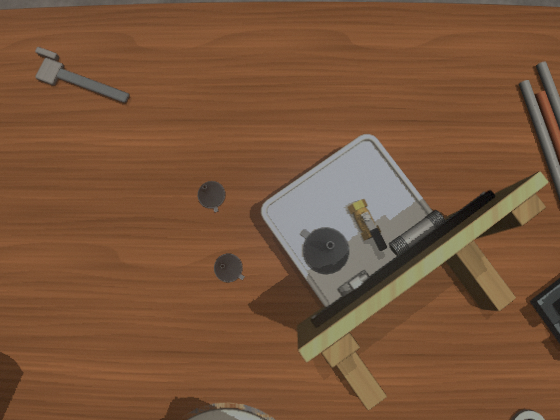

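The top picture shows the shelf with its front left corner near (370,140) and front right corner near (265,210). The board is at lower right, between the shelf and the robot. The large funnel is on the shelf at (326,250). The small look-alike funnels at (211,194) and (228,267) are off the shelf. There is only one shelf with a rim, and I'll check it in a crop.

```bash
cat > h.py <<'E'
import numpy as np,cv2
from station import manip
def cam(n):
    c=manip.camera_info(n);return c
def ray(n,uv):
    c=cam(n);uv=np.atleast_2d(np.array(uv,float))
    d=np.c_[(uv[:,0]-c['cx'])/c['fx'],(uv[:,1]-c['cy'])/c['fy']]
    p=d.copy()
    for _ in range(20):
        r2=(p**2).sum(1,keepdims=True);p=d/(1+c['k1']*r2)
    E=np.array(c['extrinsics']);R,t=E[:3,:3],E[:3,3]
    return -R.T@t,np.c_[p,np.ones(len(p))]@R
def onz(n,uv,z):
    o,d=ray(n,uv);return o+d*((z-o[2])/d[:,2])[:,None]
def proj(n,P):
    c=cam(n);E=np.array(c['extrinsics']);q=np.atleast_2d(P)@E[:3,:3].T+E[:3,3]
    p=q[:,:2]/q[:,2:];p=p*(1+c['k1']*(p**2).sum(1,keepdims=True))
    return p*[c['fx'],c['fy']]+[c['cx'],c['cy']]
E
python3 - <<'E'
import cv2
a=cv2.imread('pics/top0.png')[120:350,240:460];cv2.imwrite('pics/tc.png',cv2.resize(a,None,fx=2.6,fy=2.6,interpolation=cv2.INTER_CUBIC))
a=cv2.imread('pics/scene0.png')[170:360,110:330];cv2.imwrite('pics/sc.png',cv2.resize(a,None,fx=3,fy=3,interpolation=cv2.INTER_CUBIC))
E
```

```text
(no output)
```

View pics/tc.png

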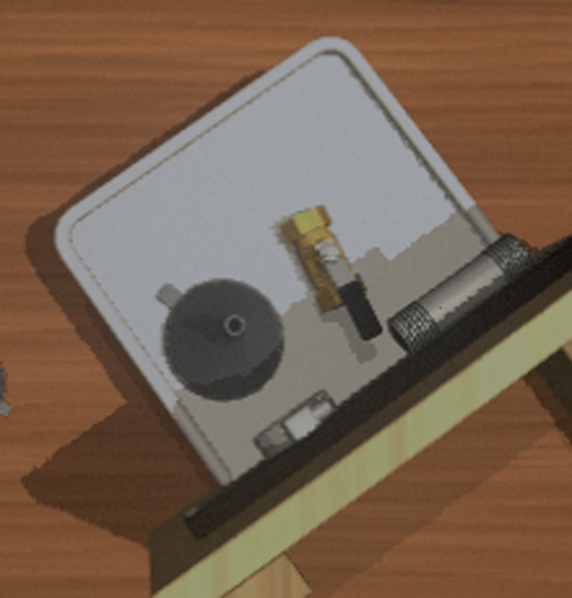

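View pics/sc.png

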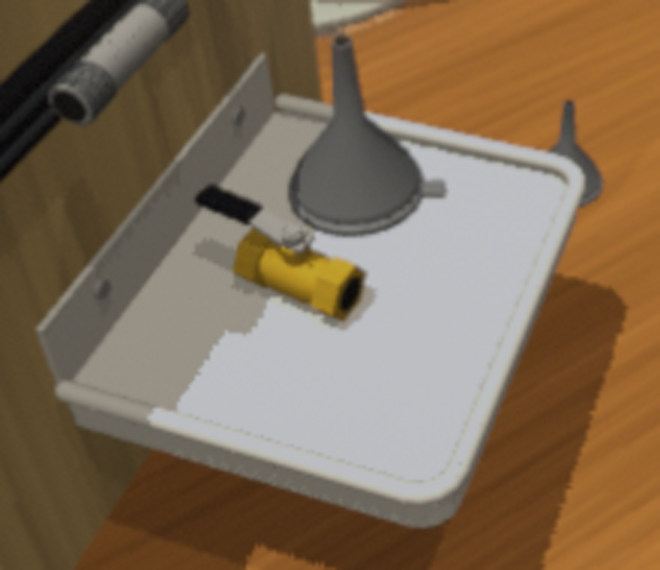

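The crops show the one white shelf holding the big funnel and the valve, with the rolled rim along its front and ends. Next I'll fit the outer edges of the rim.

Run:
```python
from h import *
from scipy.optimize import least_squares
im=cv2.imread('pics/top0.png');hsv=cv2.cvtColor(im,cv2.COLOR_BGR2HSV)
m=((hsv[:,:,1]<60)&(hsv[:,:,2]>95)).astype(np.uint8);m[:130]=0;m[:,:255]=0;m[330:]=0;m[:,440:]=0
cs,_=cv2.findContours(m,cv2.RETR_EXTERNAL,cv2.CHAIN_APPROX_NONE);c=max(cs,key=cv2.contourArea)[:,0,:].astype(float)
P=onz('top',c,0.092)[:,:2]
# sides in image
def seg(a,b,tol=5):
    a,b=np.array(a,float),np.array(b,float);d=(b-a)/np.linalg.norm(b-a);n=np.array([-d[1],d[0]])
    s=(c-a)@d;L=np.linalg.norm(b-a);return (np.abs((c-a)@n)<tol)&(s>0)&(s<L)
F=P[seg((275,203),(355,141))];Lf=P[seg((382,146),(420,196))];R=P[seg((267,225),(300,270))]
print(len(F),len(Lf),len(R))
for n,q in(('F',F),('L',Lf),('R',R)):
    vx,vy,x,y=cv2.fitLine(q.astype(np.float32),cv2.DIST_HUBER,0,.001,.001).ravel();print(n,np.degrees(np.arctan2(vy,vx)),x,y)
# pose: origin o, yaw
def f(p):
    o=p[:2];x=np.array([np.cos(p[2]),np.sin(p[2])]);y=np.array([-x[1],x[0]])
    return np.r_[(F-o)@x+.005,(Lf-o)@y-.12,(R-o)@y+.12]
r=least_squares(f,[.5,-.1,-2.2],loss='soft_l1',f_scale=.001)
print(r.x,np.degrees(r.x[2]),np.abs(r.fun).mean())
o=r.x[:2];x=np.array([np.cos(r.x[2]),np.sin(r.x[2])]);y=np.array([-x[1],x[0]])
for nm,q in dict(start=(0,-.105),fcorner=(0,.097),corner=(.0055,.1095),lc=(.018,.115),fin=(.1,.115)).items():
    w=o+q[0]*x+q[1]*y;print(nm,w,np.hypot(*w),'scene px',proj('scene',[*w,.097]),'top',proj('top',[*w,.097]))
bt=[o+.2*x+s*.18*y for s in(-1,1)]
print('board ends',bt,[proj('top',[*b,.33]) for b in bt],[proj('scene',[*b,.33]) for b in bt])
for z,uv in((.19,(330,245)),):
    w=onz('top',[uv],z)[0,:2]-o;print('spout',w@x,w@y)
for n in('top','scene'):
    a=cv2.imread(f'pics/{n}0.png')
    for q in [(0,-.105),(0,0),(0,.097),(.0055,.1095),(.018,.115),(.1,.115),(0.1,-.115)]:
        w=o+q[0]*x+q[1]*y;u=proj(n,[*w,.097])[0];cv2.circle(a,tuple(int(round(t*16)) for t in u),24,(0,0,255),-1,shift=4)
    b=a[120:350,240:460] if n=='top' else a[170:360,110:330]
    cv2.imwrite(f'pics/chk_{n}.png',cv2.resize(b,None,fx=2.6,fy=2.6))
```

```text
46 49 46
F -54.76761 0.5943093 -0.19644226
L 35.653263 0.5542357 -0.3095274
R 35.504597 0.422051 -0.10078112
[ 0.55791529 -0.15484497 -2.50636993] -143.60441905250192 0.002385158607925551
start [ 0.49561283 -0.07032632] 0.5005775321779743 scene px [[300.79000297 239.77694432]] top [[266.01230571 204.48136432]]
fcorner [ 0.6154709  -0.23292411] 0.6580714791872033 scene px [[262.740615   337.55394577]] top [[358.96635059 138.13438362]]
corner [ 0.6184607  -0.24624931] 0.6656818730796891 scene px [[255.87493181 344.25012745]] top [[366.45360462 136.55519485]]
lc [ 0.61166241 -0.25809344] 0.6638848787442104 scene px [[245.78038125 345.24139986]] top [[373.24271208 140.27712771]]
fin [ 0.54565737 -0.3067487 ] 0.6259686326639591 scene px [[190.80218046 329.33262026]] top [[402.0832307  176.82547775]]
board ends [array([ 0.29012315, -0.12862721]), array([ 0.5037316 , -0.41840545])] [array([[300.91665805, 342.7301756 ]]), array([[531.02348332, 167.72899886]])] [array([[199.6872839 ,  79.10692205]]), array([[ 32.08812869, 218.38377189]])]
spout 0.12361701888178721 -0.06799665059848145
```

View pics/chk_top.png

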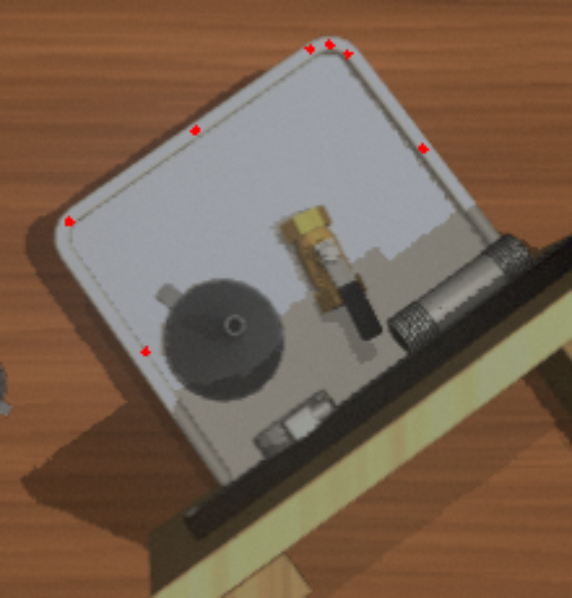

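View pics/chk_scene.png

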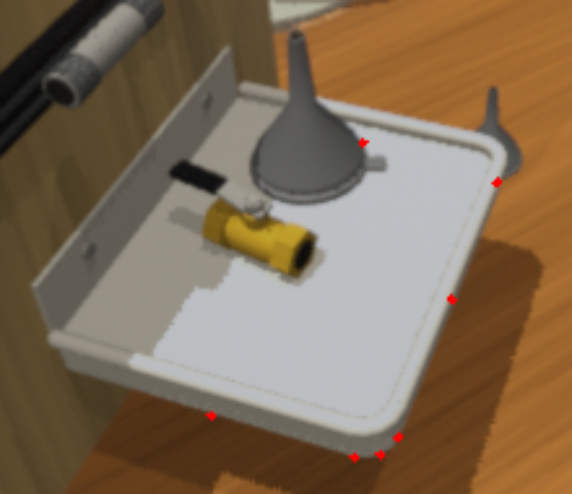

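The points line up in the top view but sit too low in the scene view, so the rim is higher than assumed. I'll solve for its height from both views.

Run:
```python
import cv2
a=cv2.imread('pics/scene0.png')
for k,(y,x) in enumerate([(280,115),(200,215)]):
    b=cv2.resize(a[y:y+75,x:x+100] if k else a[y:y+75,x:x+160],None,fx=(8 if k else 5),fy=(8 if k else 5),interpolation=cv2.INTER_CUBIC)
    cv2.imwrite(f'pics/sz{k}.png',b)
a=cv2.imread('pics/top0.png')
b=cv2.resize(a[128:228,255:415],None,fx=5,fy=5,interpolation=cv2.INTER_CUBIC);cv2.imwrite('pics/tz.png',b)
```

```text
(no output)
```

View pics/sz0.png

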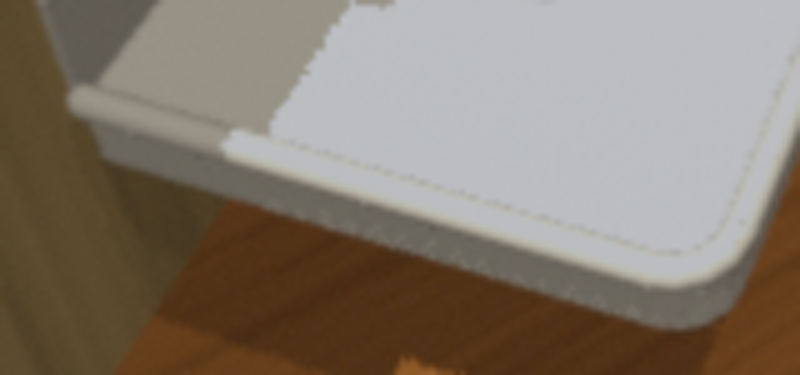

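View pics/sz1.png

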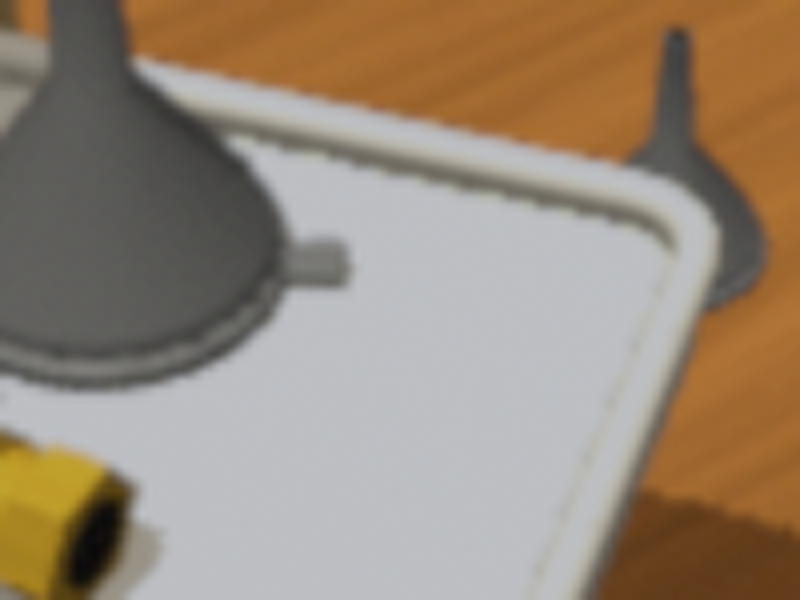

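View pics/tz.png

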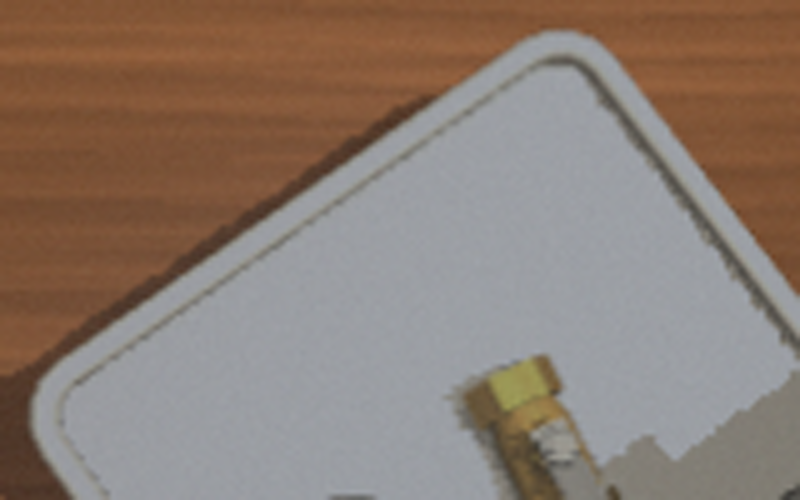

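```bash
cat > fit.py <<'E'
from h import *
from scipy.optimize import least_squares
im=cv2.imread('pics/top0.png');hsv=cv2.cvtColor(im,cv2.COLOR_BGR2HSV)
m=((hsv[:,:,1]<60)&(hsv[:,:,2]>95)).astype(np.uint8);m[:130]=0;m[:,:255]=0;m[330:]=0;m[:,440:]=0
cs,_=cv2.findContours(m,cv2.RETR_EXTERNAL,cv2.CHAIN_APPROX_NONE);c=max(cs,key=cv2.contourArea)[:,0,:].astype(float)
def seg(a,b,tol=5):
    a,b=np.array(a,float),np.array(b,float);d=(b-a)/np.linalg.norm(b-a);n=np.array([-d[1],d[0]])
    s=(c-a)@d;L=np.linalg.norm(b-a);return c[(np.abs((c-a)@n)<tol)&(s>0)&(s<L)]
F=seg((275,203),(355,141));L=seg((382,146),(420,196));R=seg((267,225),(300,270))
def cv(p,s,ox,oy): return (np.array(p,float)+.5)/s-.5+[ox,oy]
sL=cv([(235,144),(440,205),(640,266)],5,115,280);sF=np.r_[cv([(763,190)],5,115,280),cv([(645,400),(577,540)],8,215,200)]
sR=cv([(300,113),(500,160)],8,215,200)
def loc(n,uv,p,dz):
    P=onz(n,uv,p[3]+dz)[:,:2]-p[:2];a=p[2];x=np.array([np.cos(a),np.sin(a)]);y=np.array([-x[1],x[0]]);return P@x,P@y
def parts(p):
    e=.0005 # half pixel inside bias
    return dict(F=loc('top',F,p,-.005)[0]+.005,L=loc('top',L,p,-.005)[1]-.12,R=loc('top',R,p,-.005)[1]+.12,
     sF=loc('scene',sF,p,0)[0],sL=loc('scene',sL,p,0)[1]-.115,sR=loc('scene',sR,p,0)[1]+.115)
def f(p): return np.concatenate([v/np.sqrt(len(v)) for v in parts(p).values()])
r=least_squares(f,[.55,-.15,-2.5,.11],loss='soft_l1',f_scale=.002)
p=r.x
if __name__=='__main__':
    print(p,np.degrees(p[2]));print({k:np.round(1e3*v.mean(),1) for k,v in parts(p).items()})
    o=p[:2];x=np.array([np.cos(p[2]),np.sin(p[2])]);y=np.array([-x[1],x[0]])
    for n in('top','scene'):
        a=cv2.imread(f'pics/{n}0.png')
        for q in [(0,-.105),(0,0),(0,.097),(.0055,.1095),(.018,.115),(.1,.115),(0.1,-.115)]:
            w=o+q[0]*x+q[1]*y;u=proj(n,[*w,p[3]])[0];print(n,q,w.round(4),np.hypot(*w).round(3),u.round(1));cv2.circle(a,tuple(int(round(t*16)) for t in u),24,(0,0,255),-1,shift=4)
        b=a[120:350,240:460] if n=='top' else a[170:360,110:330]
        cv2.imwrite(f'pics/chk2_{n}.png',cv2.resize(b,None,fx=2.6,fy=2.6))
    for s in(-1,1):
        b=[*(o+.2*x+s*.18*y),p[3]+.33-.097];print('board',b,proj('top',b),proj('scene',b))
    w=onz('top',[(330,245)],p[3]-.012+.105)[0,:2]-o;print('spout',w@x,w@y)
E
python3 fit.py
```

```text
[ 0.55493528 -0.15314827 -2.52945019  0.11872274] -144.92682032093487
{'F': np.float64(1.7), 'L': np.float64(0.4), 'R': np.float64(0.2), 'sF': np.float64(-2.3), 'sL': np.float64(-0.1), 'sR': np.float64(-0.5)}
top (0, -0.105) [ 0.4946 -0.0672] 0.499 [263.4 202.8]
top (0, 0) [ 0.5549 -0.1531] 0.576 [314.4 168.1]
top (0, 0.097) [ 0.6107 -0.2325] 0.653 [360.4 136.9]
top (0.0055, 0.1095) [ 0.6134 -0.2459] 0.661 [368.2 135.5]
top (0.018, 0.115) [ 0.6063 -0.2576] 0.659 [375.1 139.4]
top (0.1, 0.115) [ 0.5392 -0.3047] 0.619 [403.8 177.6]
top (0.1, -0.115) [ 0.407  -0.1165] 0.423 [292.4 255.3]
scene (0, -0.105) [ 0.4946 -0.0672] 0.499 [302.4 229.6]
scene (0, 0) [ 0.5549 -0.1531] 0.576 [283.2 273.9]
scene (0, 0.097) [ 0.6107 -0.2325] 0.653 [260.7 325.9]
scene (0.0055, 0.1095) [ 0.6134 -0.2459] 0.661 [253.4 332.4]
scene (0.018, 0.115) [ 0.6063 -0.2576] 0.659 [243.1 333.2]
scene (0.1, 0.115) [ 0.5392 -0.3047] 0.619 [187.8 316.2]
scene (0.1, -0.115) [ 0.407  -0.1165] 0.423 [250.3 213.6]
board [np.float64(0.28781952647958875), np.float64(-0.12075733426906227), np.float64(0.35172273661916365)] [[294.1715307  346.93148481]] [[201.85959698  64.34132518]]
board [np.float64(0.49468352236712365), np.float64(-0.41538809845610697), np.float64(0.35172273661916365)] [[537.73402837 170.54940694]] [[ 24.61484836 194.57846974]]
spout 0.1243580612112984 -0.06441072723514817
```

View pics/chk2_top.png

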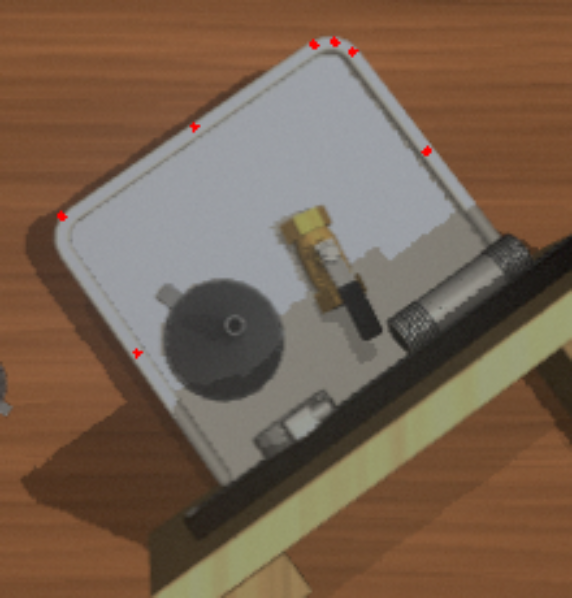

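View pics/chk2_scene.png

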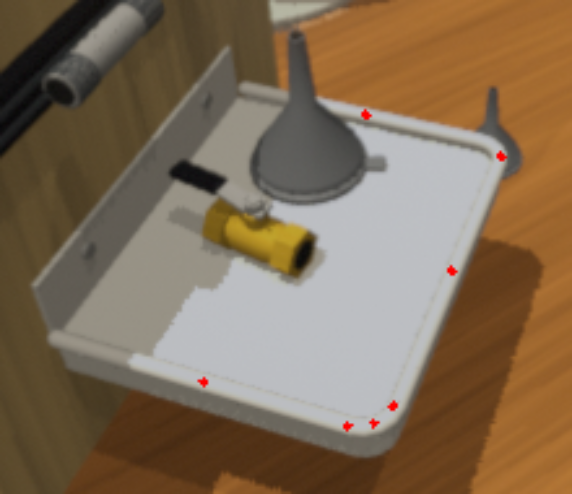

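Start, corner and finish now fit both views to about 2 mm, with the rim top at z ≈ 0.119. What could be mistaken for the target:
- **Funnels:** the big one on the shelf at (326,250) in the top view is the one meant. The small ones at (211,194) and (228,267) are off the shelf.
- **Rim:** there is only one. Its right end is the (265,205) corner in the top view.

Next I'll approach along world (+0.306, -0.663), turning tool y onto the board's y.

Emit:
play_rows(targets=[[[-2, -2.2, -1], 4, 0], [[-5, -5.5, -2], 12, 0], [[-8, -9, -3], 20, 0], [[-11, -12.5, -4], 28, 0], [[-14.5, -16, -4], 36, 0], [[-18, -19.5, -4], 44, 0], [[-21, -23, -4], 52, 0], [[-24.5, -27, -4], 60, 0], [[-28, -30.5, -4], 68, 0], [[-31, -34, -4], 76, 0], [[-34.5, -38, -4], 84, 0], [[-38, -41.5, -4], 92, 0]], force=10)

```text
time_s: 1.3
eef_pos: [0.4245, 0.0857, 0.2789]
orientation: [-2.572, -1.804, 0.0]
ft_force: [0.7, 0.6, 0.2]
opening: 0.009
```

```bash
cat > go.py <<'E'
from fit import *
from scipy.spatial.transform import Rotation as Ro
import sys
def axes(): return p[:2],np.array([np.cos(p[2]),np.sin(p[2])]),np.array([-np.sin(p[2]),np.cos(p[2])])
def st():
    s=manip.read_state();o,x,y=axes();R=Ro.from_rotvec(s['orientation']).as_matrix();d=s['eef_pos'][:2]-o
    print('t',round(s['time_s'],2),'pos',s['eef_pos'].round(4),'tipz',round(s['eef_pos'][2]-.025,4),'local',(d@x).round(4),(d@y).round(4),'F',s['ft_force'].round(2),'open',round(s['opening'],3),'q',s['joint_pos'].round(3))
    yh=np.degrees(np.arctan2(R[1,1],R[0,1]));print('tool y heading',yh,'need turn(about tool z)',(yh-(np.degrees(p[2])+90)+180)%360-180,'tilt',R[2,2])
    return s,R
if __name__=='__main__':
    s,R=st()
    if len(sys.argv)>3:
        o,x,y=axes();l=[float(v) for v in sys.argv[1:4]]
        w=np.r_[o+l[0]*x+l[1]*y,l[2]+.025];print('shift cm',(R.T@(w-s['eef_pos'])*100).round(2))
E
python3 go.py 0.001 -.105 .225
```

```text
t 1.3 pos [0.4245 0.0857 0.2789] tipz 0.2539 local -0.0305 -0.2704 F [0.66 0.6  0.22] open 0.009 q [0.061 0.176 1.729 0.    1.236 0.409]
tool y heading -19.90930664871095 need turn(about tool z) 35.01751367222391 tilt -0.9999999893699314
shift cm [-12.08  11.74   2.89]
```

Emit:
play_rows(targets=[[[-2, 2, 0.5], 7, 0], [[-4.5, 4.3, 2], 15, 0], [[-7, 6.8, 4], 23, 0], [[-9.5, 9.2, 6.5], 31, 0], [[-11.3, 11, 8.5], 35, 0], [[-12.1, 11.7, 9.5], 35, 0], [[-12.1, 11.7, 10.5], 35, 0], [[-12.1, 11.7, 10.8], 35, 0], [[-12.1, 11.7, 10.8], 35, 0]])

```text
time_s: 2.2
eef_pos: [0.4936, -0.0643, 0.171]
orientation: [-2.991, -0.958, 0.001]
ft_force: [0.5, -0.2, -0.3]
opening: 0.007
```

```bash
cat > look.py <<'E'
from go import *
n=sys.argv[1]
for c in('top','scene'):
    a=manip.capture(c)[:,:,::-1];b=a[100:350,220:480] if c=='top' else a[120:370,90:350]
    cv2.imwrite(f'pics/{n}_{c}.png',b)
A=[cv2.imread(f'pics/{n}_{c}.png') for c in('top','scene')]
cv2.imwrite(f'pics/{n}.png',cv2.resize(np.hstack(A),None,fx=1.5,fy=1.5))
st()
E
python3 look.py s1; python3 go.py 0.001 -.105 .125
```

```text
t 2.3 pos [ 0.4942 -0.0646  0.1716] tipz 0.1466 local -0.0011 -0.1074 F [-0.4  -0.78 -0.18] open 0.007 q [-0.25   0.403  1.736  0.     1.001  0.701]
tool y heading -54.48114879530775 need turn(about tool z) 0.44567152562711954 tilt -0.9999996887782586
t 2.3 pos [ 0.4942 -0.0646  0.1716] tipz 0.1466 local -0.0011 -0.1074 F [-0.4  -0.78 -0.18] open 0.007 q [-0.25   0.403  1.736  0.     1.001  0.701]
tool y heading -54.48114879530775 need turn(about tool z) 0.44567152562711954 tilt -0.9999996887782586
shift cm [-0.22  0.24  2.16]
```

View pics/s1.png

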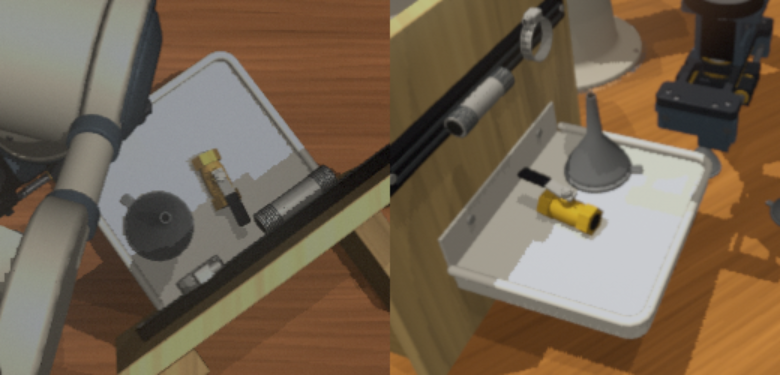

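The picture shows the closed fingers just above the right front end of the rim, at about (705,145) in the right half, clear of the funnel and board. Now I'll descend.

Emit:
play_rows(targets=[[[-0.2, 0.2, 0.6], 0, 0], [[-0.2, 0.2, 1.3], 0, 0], [[-0.2, 0.2, 1.8], 0, 0], [[-0.2, 0.2, 2.1], 0, 0], [[-0.2, 0.2, 2.3], 0, 0], [[-0.2, 0.2, 2.4], 0, 0], [[-0.2, 0.2, 2.4], 0, 0]])

```text
time_s: 3.0
eef_pos: [0.4935, -0.0682, 0.1469]
orientation: [-2.993, -0.956, 0.001]
ft_force: [-1.9, 0.6, 2.8]
opening: 0.004
```

Emit:
play_rows(targets=[[[0, 0, 0.08], 0, 0], [[0, 0, 0.16], 0, 0], [[0, 0, 0.24], 0, 0], [[0, 0, 0.24], 0, 0]])

```text
time_s: 3.4
eef_pos: [0.4936, -0.0682, 0.1447]
orientation: [-2.993, -0.956, 0.0]
ft_force: [-4.0, 0.8, 8.2]
opening: 0.007
```

```bash
python3 go.py 0.001 -.105 .119
```

```text
t 3.4 pos [ 0.4936 -0.0682  0.1447] tipz 0.1197 local 0.0014 -0.1048 F [-4.04  0.78  8.21] open 0.007 q [-0.257  0.443  1.765  0.     0.934  0.695]
tool y heading -54.57531116898911 need turn(about tool z) 0.3515091519457485 tilt -0.9999999961312583
shift cm [ 0.04 -0.02  0.07]
```

Contact began at tip z ≈ 0.123, and the stiffness matches 2.5 N/mm. I'll ease up to about 5 N and begin the stroke at 15 mm/s along tool +y.

Emit:
play_rows(targets=[[[0, 0, -0.04], 0, 0], [[0, 0, -0.1], 0, 0], [[0, 0.15, -0.1], 0, 0], [[0, 0.3, -0.1], 0, 0], [[0, 0.45, -0.1], 0, 0], [[0, 0.6, -0.1], 0, 0], [[0, 0.75, -0.1], 0, 0], [[0, 0.9, -0.1], 0, 0], [[0, 1.05, -0.1], 0, 0], [[0, 1.2, -0.1], 0, 0], [[0, 1.35, -0.1], 0, 0], [[0, 1.5, -0.1], 0, 0]])

```text
time_s: 4.6
eef_pos: [0.5024, -0.0802, 0.1457]
orientation: [-2.992, -0.955, -0.0]
ft_force: [-2.2, 2.7, 5.5]
opening: 0.005
```

```bash
python3 go.py 0.001 .097 .121
```

```text
t 4.6 pos [ 0.5024 -0.0802  0.1457] tipz 0.1207 local 0.0011 -0.0899 F [-2.18  2.72  5.51] open 0.005 q [-0.276  0.453  1.739  0.     0.949  0.676]
tool y heading -54.582890199891054 need turn(about tool z) 0.3439301210437975 tilt -0.9999999269344989
shift cm [-0.1  18.69 -0.04]
```

Emit:
play_rows(targets=[[[0, 0.15, 0], 0, 0], [[0, 0.3, 0], 0, 0], [[0, 0.45, 0], 0, 0], [[0, 0.6, 0], 0, 0], [[0, 0.75, 0], 0, 0], [[0, 0.9, 0], 0, 0], [[0, 1.05, 0], 0, 0], [[0, 1.2, 0], 0, 0], [[0, 1.35, 0], 0, 0], [[0, 1.5, 0], 0, 0], [[0, 1.65, 0], 0, 0], [[0, 1.8, 0], 0, 0]])

```text
time_s: 5.8
eef_pos: [0.5128, -0.0949, 0.1457]
orientation: [-2.992, -0.955, -0.0]
ft_force: [-2.4, 3.8, 5.6]
opening: 0.002
```

Emit:
play_rows(targets=[[[0, 0.15, 0], 0, 0], [[0, 0.3, 0], 0, 0], [[0, 0.45, 0], 0, 0], [[0, 0.6, 0], 0, 0], [[0, 0.75, 0], 0, 0], [[0, 0.9, 0], 0, 0], [[0, 1.05, 0], 0, 0], [[0, 1.2, 0], 0, 0], [[0, 1.35, 0], 0, 0], [[0, 1.5, 0], 0, 0], [[0, 1.65, 0], 0, 0], [[0, 1.8, 0], 0, 0]])

```text
time_s: 7.0
eef_pos: [0.5232, -0.1095, 0.1457]
orientation: [-2.992, -0.955, -0.0]
ft_force: [-2.2, 3.5, 5.5]
opening: 0.005
```

```bash
python3 look.py s2; python3 go.py 0.0 .097 .121
```

```text
t 7.1 pos [ 0.5233 -0.1097  0.1457] tipz 0.1207 local 0.0009 -0.0537 F [-1.58  2.07  6.49] open 0.01 q [-0.318  0.483  1.677  0.     0.981  0.634]
tool y heading -54.58549991957923 need turn(about tool z) 0.341320401355631 tilt -0.999999943907062
t 7.1 pos [ 0.5233 -0.1097  0.1457] tipz 0.1207 local 0.0009 -0.0537 F [-1.58  2.07  6.49] open 0.01 q [-0.318  0.483  1.677  0.     0.981  0.634]
tool y heading -54.58549991957923 need turn(about tool z) 0.341320401355631 tilt -0.999999943907062
shift cm [-0.   15.08 -0.03]
```

View pics/s2.png

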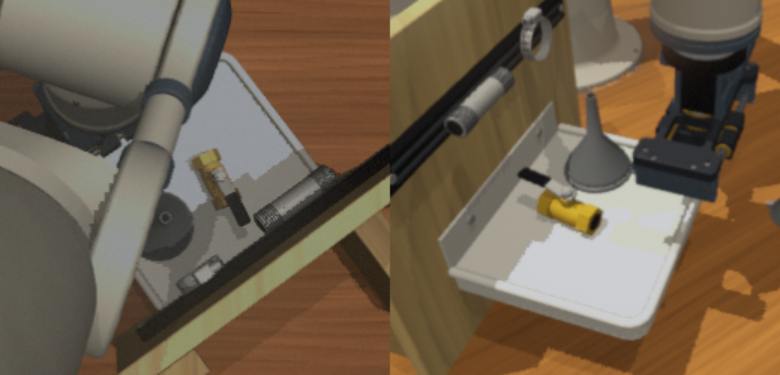

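Run:
```python
from h import *
a=cv2.imread('pics/s2_scene.png')
for P in [(.523,-.11,.121),(.523,-.11,.2)]: print(proj('scene',P)-[90,120])
cv2.imwrite('pics/s2z.png',cv2.resize(a[20:160,140:250],None,fx=5,fy=4.2,interpolation=cv2.INTER_CUBIC))
```

```text
[[202.83570568 128.76683462]]
[[204.4509789   91.48792038]]
```

View pics/s2z.png

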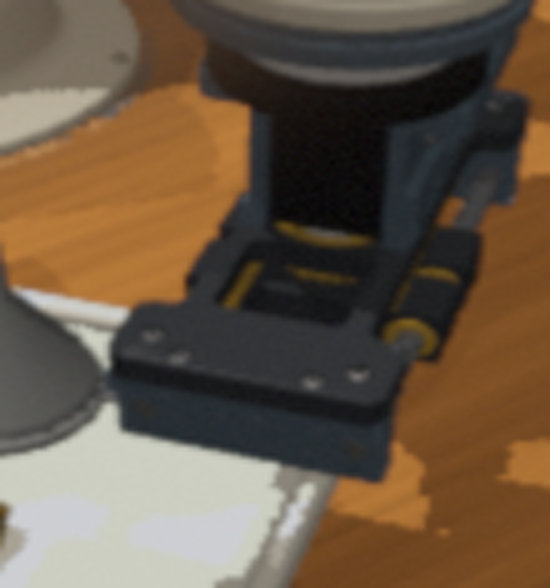

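The block at (675,165) is the end of the gripper body, hiding the fingertips; it stays clear of the funnel. I'll carry on.

Emit:
play_rows(targets=[[[0, 0.15, 0], 0, 0], [[0, 0.3, 0], 0, 0], [[0, 0.45, 0], 0, 0], [[0, 0.6, 0], 0, 0], [[0, 0.75, 0], 0, 0], [[0, 0.9, 0], 0, 0], [[0, 1.05, 0], 0, 0], [[0, 1.2, 0], 0, 0], [[0, 1.35, 0], 0, 0], [[0, 1.5, 0], 0, 0], [[0, 1.65, 0], 0, 0], [[0, 1.8, 0], 0, 0]])

```text
time_s: 8.3
eef_pos: [0.5336, -0.1242, 0.1457]
orientation: [-2.992, -0.956, -0.0]
ft_force: [-2.4, 4.0, 6.1]
opening: 0.007
```

Emit:
play_rows(targets=[[[0, 0.15, 0], 0, 0], [[0, 0.3, 0], 0, 0], [[0, 0.45, 0], 0, 0], [[0, 0.6, 0], 0, 0], [[0, 0.75, 0], 0, 0], [[0, 0.9, 0], 0, 0], [[0, 1.05, 0], 0, 0], [[0, 1.2, 0], 0, 0], [[0, 1.35, 0], 0, 0], [[0, 1.5, 0], 0, 0], [[0, 1.65, 0], 0, 0], [[0, 1.8, 0], 0, 0]])

```text
time_s: 9.5
eef_pos: [0.5441, -0.1389, 0.1457]
orientation: [-2.992, -0.956, -0.0]
ft_force: [-3.1, 3.6, 5.8]
opening: 0.005
```

Emit:
play_rows(targets=[[[0, 0.15, 0], 0, 0], [[0, 0.3, 0], 0, 0], [[0, 0.45, 0], 0, 0], [[0, 0.6, 0], 0, 0], [[0, 0.75, 0], 0, 0], [[0, 0.9, 0], 0, 0], [[0, 1.05, 0], 0, 0], [[0, 1.2, 0], 0, 0], [[0, 1.35, 0], 0, 0], [[0, 1.5, 0], 0, 0], [[0, 1.65, 0], 0, 0], [[0, 1.8, 0], 0, 0]])

```text
time_s: 10.7
eef_pos: [0.5545, -0.1535, 0.1457]
orientation: [-2.992, -0.956, -0.0]
ft_force: [-3.0, 3.7, 5.5]
opening: 0.004
```

```bash
python3 look.py s3; python3 go.py 0.0 .097 .121
```

```text
t 10.8 pos [ 0.5546 -0.1537  0.1457] tipz 0.1207 local 0.0006 0.0002 F [-2.65  2.84  5.56] open 0.004 q [-0.374  0.531  1.576  0.     1.034  0.578]
tool y heading -54.58262864483619 need turn(about tool z) 0.3441916760986601 tilt -0.9999999474014813
t 10.8 pos [ 0.5546 -0.1537  0.1457] tipz 0.1207 local 0.0006 0.0002 F [-2.65  2.84  5.56] open 0.004 q [-0.374  0.531  1.576  0.     1.034  0.578]
tool y heading -54.58262864483619 need turn(about tool z) 0.3441916760986601 tilt -0.9999999474014813
shift cm [-0.    9.68 -0.03]
```

View pics/s3.png

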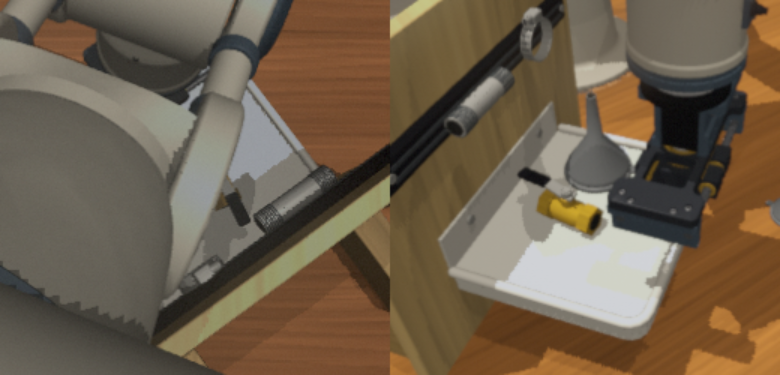

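The gripper is at mid front and touch is steady at about 5.5 N (≈2.2 mm). The valve and funnel have not moved.

Emit:
play_rows(targets=[[[0, 0.15, 0], 0, 0], [[0, 0.3, 0], 0, 0], [[0, 0.45, 0], 0, 0], [[0, 0.6, 0], 0, 0], [[0, 0.75, 0], 0, 0], [[0, 0.9, 0], 0, 0], [[0, 1.05, 0], 0, 0], [[0, 1.2, 0], 0, 0], [[0, 1.35, 0], 0, 0], [[0, 1.5, 0], 0, 0], [[0, 1.65, 0], 0, 0], [[0, 1.8, 0], 0, 0]])

```text
time_s: 12.0
eef_pos: [0.565, -0.1682, 0.1457]
orientation: [-2.992, -0.956, -0.0]
ft_force: [-2.5, 3.5, 5.5]
opening: 0.005
```

Emit:
play_rows(targets=[[[0, 0.15, 0], 0, 0], [[0, 0.3, 0], 0, 0], [[0, 0.45, 0], 0, 0], [[0, 0.6, 0], 0, 0], [[0, 0.75, 0], 0, 0], [[0, 0.9, 0], 0, 0], [[0, 1.05, 0], 0, 0], [[0, 1.2, 0], 0, 0], [[0, 1.35, 0], 0, 0], [[0, 1.5, 0], 0, 0], [[0, 1.65, 0], 0, 0], [[0, 1.8, 0], 0, 0]])

```text
time_s: 13.2
eef_pos: [0.5754, -0.1829, 0.1457]
orientation: [-2.992, -0.956, -0.0]
ft_force: [-2.1, 3.4, 5.5]
opening: 0.005
```

Emit:
play_rows(targets=[[[0, 0.15, 0], 0, 0], [[0, 0.3, 0], 0, 0], [[0, 0.45, 0], 0, 0], [[0, 0.6, 0], 0, 0], [[0, 0.75, 0], 0, 0], [[0, 0.9, 0], 0, 0], [[0, 1.05, 0], 0, 0], [[0, 1.2, 0], 0, 0], [[0, 1.35, 0], 0, 0], [[0, 1.5, 0], 0, 0], [[0, 1.65, 0], 0, 0], [[0, 1.8, 0], 0, 0]])

```text
time_s: 14.4
eef_pos: [0.5858, -0.1975, 0.1457]
orientation: [-2.992, -0.956, -0.0]
ft_force: [-3.8, 2.9, 6.1]
opening: 0.009
```

Emit:
play_rows(targets=[[[0, 0.15, 0], 0, 0], [[0, 0.3, 0], 0, 0], [[0, 0.45, 0], 0, 0], [[0, 0.6, 0], 0, 0], [[0, 0.75, 0], 0, 0], [[0, 0.9, 0], 0, 0], [[0, 1.05, 0], 0, 0], [[0, 1.2, 0], 0, 0], [[0, 1.35, 0], 0, 0], [[0, 1.5, 0], 0, 0], [[0, 1.65, 0], 0, 0], [[0, 1.8, 0], 0, 0]])

```text
time_s: 15.6
eef_pos: [0.5963, -0.2122, 0.1457]
orientation: [-2.992, -0.956, -0.0]
ft_force: [-2.2, 3.2, 5.3]
opening: 0.005
```

```bash
python3 look.py s4; python3 go.py 0.0 .097 .121
```

```text
t 15.7 pos [ 0.5964 -0.2123  0.1457] tipz 0.1207 local 0.0001 0.0722 F [-1.98  3.02  5.28] open 0.005 q [-0.436  0.601  1.427  0.     1.113  0.516]
tool y heading -54.578266558321424 need turn(about tool z) 0.3485537626134487 tilt -0.9999999496954952
t 15.7 pos [ 0.5964 -0.2123  0.1457] tipz 0.1207 local 0.0001 0.0722 F [-1.98  3.02  5.28] open 0.005 q [-0.436  0.601  1.427  0.     1.113  0.516]
tool y heading -54.578266558321424 need turn(about tool z) 0.3485537626134487 tilt -0.9999999496954952
shift cm [-0.01  2.48 -0.03]
```

View pics/s4.png

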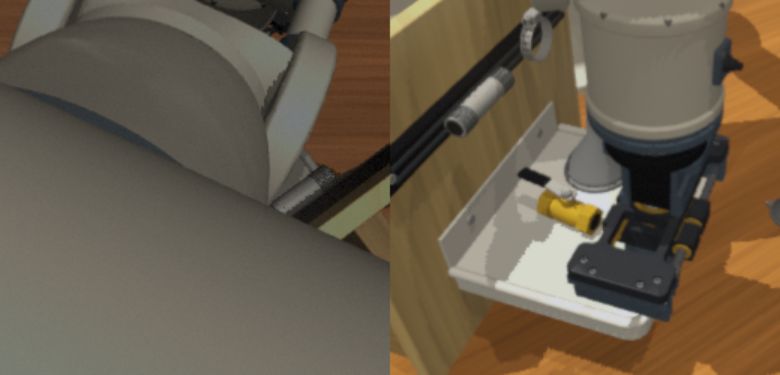

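Before the left end, I'll check the wrist cylinder's height and radius against the nipple on the strip.

Run:
```python
from h import *
a=cv2.imread('pics/s4_scene.png')
b=a[0:225,100:240].copy();b=cv2.resize(b,None,fx=4,fy=2.6*1,interpolation=cv2.INTER_CUBIC) if 0 else cv2.resize(b,None,fx=2.6,fy=2.6,interpolation=cv2.INTER_CUBIC)
for z in np.arange(.12,.5,.04):
    u=(proj('scene',(.5964,-.2123,z))[0]-[90,120]);v=(u-[100,0])*2.6
    cv2.circle(b,(int(v[0]),int(v[1])),3,(0,0,255),-1);cv2.putText(b,f'{z:.2f}',(int(v[0])+5,int(v[1])),0,.4,(0,255,255),1)
    # rings radius .08
    t=np.linspace(0,2*np.pi,40)
    if z>.2:
      q=proj('scene',np.c_[.5964+.08*np.cos(t),-.2123+.08*np.sin(t),0*t+z])-[190,120]
      cv2.polylines(b,[(q*2.6).astype(int)],True,(0,255,0),1)
cv2.imwrite('pics/s4z.png',b)
```

```text
(no output)
```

View pics/s4z.png

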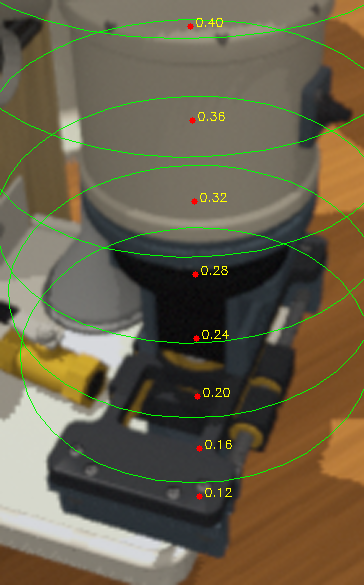

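The wrist radius is about 5 cm, so the clearances are fine. Next are the end of the front edge and the corner arc.

Emit:
play_rows(targets=[[[0, 0.15, 0], 0, 0], [[0, 0.3, 0], 0, 0], [[0, 0.45, 0], 0, 0], [[0, 0.6, 0], 0, 0], [[0, 0.75, 0], 0, 0], [[0, 0.9, 0], 0, 0], [[0, 1.05, 0], 0, 0], [[0, 1.2, 0], 0, 0], [[0, 1.35, 0], 0, 0], [[0, 1.5, 0], 0, 0], [[0, 1.65, 0], 0, 0], [[0, 1.8, 0], 0, 0]])

```text
time_s: 16.9
eef_pos: [0.6067, -0.2268, 0.1457]
orientation: [-2.992, -0.956, -0.0]
ft_force: [-2.9, 3.4, 5.2]
opening: 0.006
```

Emit:
play_rows(targets=[[[0, 0.17, 0], 0, 0], [[0, 0.34, 0], 0, 0], [[0, 0.51, 0], 0, 0], [[0, 0.68, 0], 0, 0], [[-0.01, 0.84, 0], 0, 0], [[-0.03, 0.99, 0], 0, 0], [[-0.06, 1.15, 0], 0, 0], [[-0.11, 1.3, 0], 0, 0], [[-0.17, 1.44, 0], 0, 0], [[-0.24, 1.58, 0], 0, 0], [[-0.33, 1.71, 0], 0, 0], [[-0.42, 1.84, 0], 0, 0]])

```text
time_s: 18.1
eef_pos: [0.6143, -0.2443, 0.1458]
orientation: [-2.993, -0.956, -0.001]
ft_force: [1.2, 4.6, 5.9]
opening: 0.006
```

```bash
python3 go.py 0.0055 .1095 .121
```

```text
t 18.1 pos [ 0.6143 -0.2443  0.1458] tipz 0.1208 local 0.0037 0.1087 F [1.16 4.58 5.88] open 0.006 q [-4.690e-01  6.360e-01  1.352e+00  1.000e-03  1.154e+00  4.830e-01]
tool y heading -54.571056288943495 need turn(about tool z) 0.3557640319913844 tilt -0.9999995677082193
shift cm [-0.18  0.08 -0.02]
```

Emit:
play_rows(targets=[[[-0.11, 0.12, 0], 0, 0], [[-0.23, 0.23, 0], 0, 0], [[-0.35, 0.32, 0], 0, 0], [[-0.48, 0.4, 0], 0, 0], [[-0.62, 0.47, 0], 0, 0], [[-0.77, 0.53, 0], 0, 0], [[-0.92, 0.58, 0], 0, 0], [[-1.07, 0.62, 0], 0, 0], [[-1.22, 0.64, 0], 0, 0], [[-1.38, 0.64, 0], 0, 0], [[-1.53, 0.64, 0], 0, 0], [[-1.68, 0.64, 0], 0, 0]])

```text
time_s: 19.3
eef_pos: [0.6049, -0.2596, 0.1461]
orientation: [2.992, 0.955, 0.003]
ft_force: [3.5, 2.6, 4.4]
opening: 0.003
```

```bash
python3 look.py s5; python3 go.py 0.1 .115 .121
```

```text
t 19.4 pos [ 0.6048 -0.2597  0.1461] tipz 0.1211 local 0.0204 0.1159 F [1.62 1.83 4.88] open 0.002 q [-4.970e-01  6.310e-01  1.361e+00  1.000e-03  1.148e+00  4.560e-01]
tool y heading -54.58615666225774 need turn(about tool z) 0.3406636586771299 tilt -0.9999975332938993
t 19.4 pos [ 0.6048 -0.2597  0.1461] tipz 0.1211 local 0.0204 0.1159 F [1.62 1.83 4.88] open 0.002 q [-4.970e-01  6.310e-01  1.361e+00  1.000e-03  1.148e+00  4.560e-01]
tool y heading -54.58615666225774 need turn(about tool z) 0.3406636586771299 tilt -0.9999975332938993
shift cm [-7.96 -0.13 -0.  ]
```

View pics/s5.png

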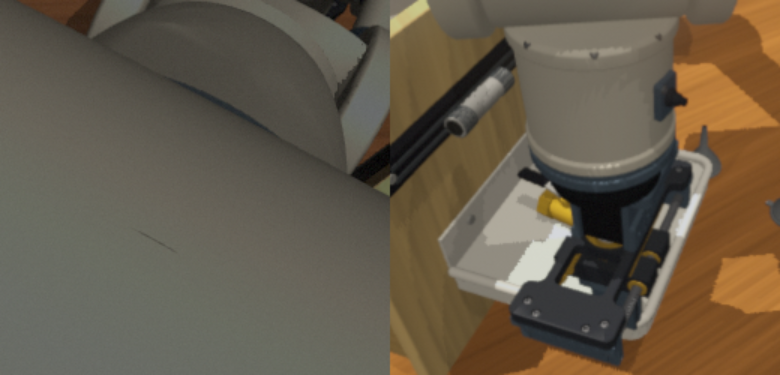

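Round the corner and still in touch at 4.9 N. Now I'll run back along the left end.

Emit:
play_rows(targets=[[[-0.15, 0, 0], 0, 0], [[-0.3, 0, 0.01], 0, 0], [[-0.45, 0, 0.02], 0, 0], [[-0.6, -0.01, 0.02], 0, 0], [[-0.75, -0.01, 0.02], 0, 0], [[-0.9, -0.02, 0.02], 0, 0], [[-1.05, -0.02, 0.02], 0, 0], [[-1.2, -0.02, 0.02], 0, 0], [[-1.35, -0.03, 0.02], 0, 0], [[-1.5, -0.03, 0.02], 0, 0], [[-1.65, -0.03, 0.02], 0, 0], [[-1.8, -0.03, 0.02], 0, 0]])

```text
time_s: 20.6
eef_pos: [0.5901, -0.2698, 0.1459]
orientation: [2.992, 0.955, 0.003]
ft_force: [3.5, 1.9, 5.4]
opening: 0.001
```

Emit:
play_rows(targets=[[[-0.15, 0, 0], 0, 0], [[-0.3, 0, 0], 0, 0], [[-0.45, 0, 0], 0, 0], [[-0.6, -0.01, 0], 0, 0], [[-0.75, -0.01, 0], 0, 0], [[-0.9, -0.02, 0], 0, 0], [[-1.05, -0.02, 0], 0, 0], [[-1.2, -0.02, 0], 0, 0], [[-1.35, -0.03, 0], 0, 0], [[-1.5, -0.03, 0], 0, 0], [[-1.65, -0.03, 0], 0, 0], [[-1.8, -0.03, 0], 0, 0]])

```text
time_s: 21.8
eef_pos: [0.5753, -0.28, 0.1459]
orientation: [2.991, 0.955, 0.003]
ft_force: [4.5, 3.0, 5.9]
opening: 0.005
```

```bash
python3 look.py s6; python3 go.py 0.1 .115 .121
```

```text
t 21.9 pos [ 0.5751 -0.2801  0.1459] tipz 0.1209 local 0.0564 0.1155 F [2.22 1.16 5.72] open 0.006 q [-5.470e-01  6.080e-01  1.411e+00  1.000e-03  1.120e+00  4.060e-01]
tool y heading -54.58437817848947 need turn(about tool z) 0.3424421424454067 tilt -0.9999975288904601
t 21.9 pos [ 0.5751 -0.2801  0.1459] tipz 0.1209 local 0.0564 0.1155 F [2.22 1.16 5.72] open 0.006 q [-5.470e-01  6.080e-01  1.411e+00  1.000e-03  1.120e+00  4.060e-01]
tool y heading -54.58437817848947 need turn(about tool z) 0.3424421424454067 tilt -0.9999975288904601
shift cm [-4.36 -0.08 -0.02]
```

View pics/s6.png

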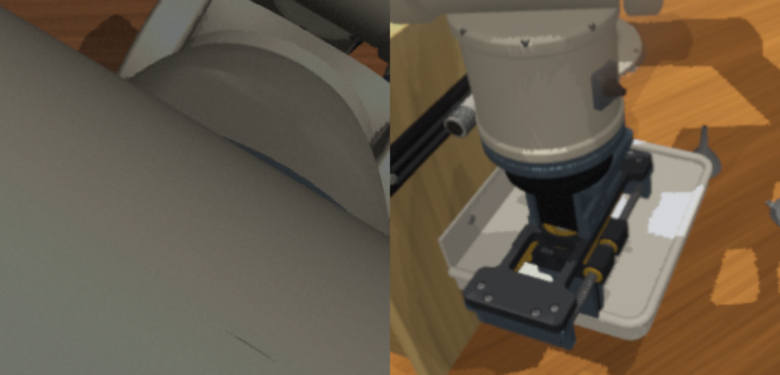

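Emit:
play_rows(targets=[[[-0.15, 0, 0], 0, 0], [[-0.3, 0, 0], 0, 0], [[-0.45, 0, 0], 0, 0], [[-0.6, -0.01, 0], 0, 0], [[-0.75, -0.01, 0], 0, 0], [[-0.9, -0.02, 0], 0, 0], [[-1.05, -0.02, 0], 0, 0], [[-1.2, -0.02, 0], 0, 0], [[-1.35, -0.03, 0], 0, 0], [[-1.5, -0.03, 0], 0, 0], [[-1.65, -0.03, 0], 0, 0], [[-1.8, -0.03, 0], 0, 0]])

```text
time_s: 23.1
eef_pos: [0.5605, -0.2903, 0.1459]
orientation: [2.991, 0.955, 0.003]
ft_force: [3.2, 1.9, 5.5]
opening: 0.007
```

```bash
python3 look.py s7; python3 go.py 0.1 .115 .121
```

```text
t 23.2 pos [ 0.5603 -0.2904  0.1459] tipz 0.1209 local 0.0744 0.1154 F [2.07 1.12 6.05] open 0.005 q [-5.730e-01  5.970e-01  1.434e+00  1.000e-03  1.108e+00  3.790e-01]
tool y heading -54.58260373276901 need turn(about tool z) 0.34421658816586387 tilt -0.9999972815714273
t 23.2 pos [ 0.5603 -0.2904  0.1459] tipz 0.1209 local 0.0744 0.1154 F [2.07 1.12 6.05] open 0.005 q [-5.730e-01  5.970e-01  1.434e+00  1.000e-03  1.108e+00  3.790e-01]
tool y heading -54.58260373276901 need turn(about tool z) 0.34421658816586387 tilt -0.9999972815714273
shift cm [-2.56 -0.06 -0.01]
```

View pics/s7.png

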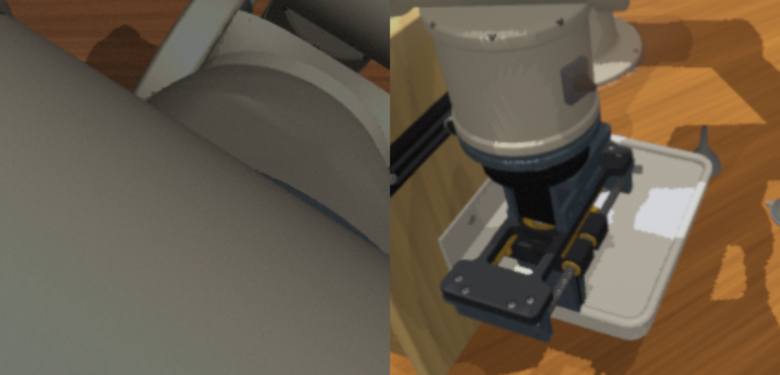

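Emit:
play_rows(targets=[[[-0.15, 0, 0], 0, 0], [[-0.3, 0, 0], 0, 0], [[-0.45, 0, 0], 0, 0], [[-0.6, -0.01, 0], 0, 0], [[-0.75, -0.01, 0], 0, 0], [[-0.9, -0.02, 0], 0, 0], [[-1.05, -0.02, 0], 0, 0], [[-1.2, -0.02, 0], 0, 0], [[-1.35, -0.03, 0], 0, 0], [[-1.5, -0.03, 0], 0, 0], [[-1.65, -0.03, 0], 0, 0], [[-1.8, -0.03, 0], 0, 0]])

```text
time_s: 24.4
eef_pos: [0.5456, -0.3005, 0.1459]
orientation: [2.991, 0.955, 0.003]
ft_force: [3.7, 2.0, 6.0]
opening: 0.006
```

Emit:
play_rows(targets=[[[-0.15, 0, 0], 0, 0], [[-0.3, -0.01, 0], 0, 0], [[-0.45, -0.02, 0], 0, 0], [[-0.6, -0.02, 0], 0, 0], [[-0.72, -0.02, 0], 0, 0], [[-0.82, -0.02, 0], 0, 0], [[-0.86, -0.02, 0], 0, 0], [[-0.86, -0.02, 0], 0, 0]])

```text
time_s: 25.2
eef_pos: [0.5385, -0.3053, 0.1459]
orientation: [2.991, 0.955, 0.003]
ft_force: [2.8, 2.5, 5.4]
opening: 0.005
```

```bash
python3 go.py 0.1 .115 .121
```

```text
t 25.2 pos [ 0.5385 -0.3053  0.1459] tipz 0.1209 local 0.1009 0.1151 F [2.84 2.48 5.37] open 0.005 q [-6.130e-01  5.820e-01  1.466e+00  1.000e-03  1.091e+00  3.400e-01]
tool y heading -54.580479345557116 need turn(about tool z) 0.3463409753777569 tilt -0.9999970362332279
shift cm [ 0.09 -0.01 -0.01]
```

At the finish point (local 0.101, 0.115), still touching at about 5.4 N. Now I'll lift straight up.

Emit:
play_rows(targets=[[[0, 0, -0.2], 0, 0], [[0, 0, -0.6], 0, 0], [[0, 0, -1.3], 0, 0], [[0, 0, -2.3], 0, 0], [[0, 0, -3.5], 0, 0], [[0, 0, -5], 0, 0], [[0, 0, -7], 0, 0], [[0, 0, -9], 0, 0], [[0, 0, -11], 0, 0], [[0, 0, -12.5], 0, 0], [[0, 0, -13], 0, 0], [[0, 0, -13], 0, 0]])

```text
time_s: 26.4
eef_pos: [0.5377, -0.3053, 0.2763]
orientation: [2.991, 0.955, 0.001]
ft_force: [0.4, -0.9, -0.5]
opening: 0.007
```

```bash
python3 look.py s8
```

```text
t 26.5 pos [ 0.5372 -0.3049  0.2748] tipz 0.2498 local 0.1017 0.114 F [-0.53  0.21  0.18] open 0.007 q [-0.613  0.453  1.315  0.     1.375  0.34 ]
tool y heading -54.582045219966275 need turn(about tool z) 0.3447751009686044 tilt -0.9999996701519361
```

View pics/s8.png

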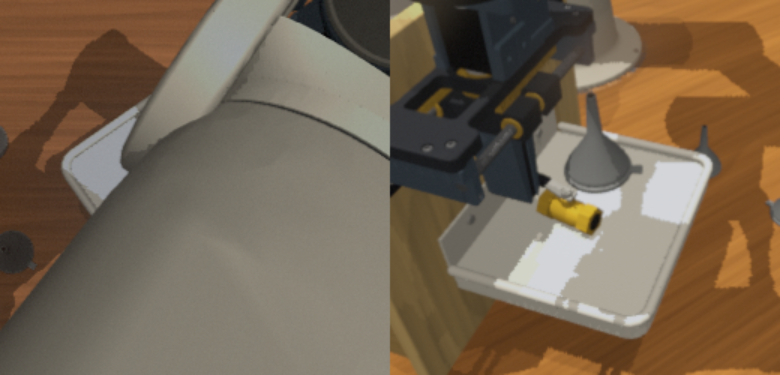

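The lift is clear, and the valve (570,210) and funnel (597,160) are where they were. The force is back to zero, so I'm handing in.

```bash
python3 -c "
from station import manip
print(manip.hand_in());s=manip.read_state();print(s['time_s'],s['ft_force'].round(2))"
```

```text
the job is handed in; nothing more can be done
None
the job is handed in; nothing more can be done
```

I ran closed fingertips along the rim from the right end of the front edge, round the left corner and back to halfway along the left end. I then lifted straight off and handed in at about 26.5 s; no verdict was given.

- **Touch:** contact was present in every force reading. The upward force was about 4.4–6.5 N on the way, which is roughly 2 mm of rim deflection. It briefly reached 8.2 N (about 3.3 mm) when first setting down, before I eased off. I only read the force about every 1.2 s, not continuously.
- **Path:** the stroke moved at about 15 mm/s. It started at about x = 1 mm, y = -105 mm on the rim and ended at about x = 101 mm, y = +115 mm, by my own camera fit.
- **After lifting:** the force returned to about zero and the fingertips were clear at z ≈ 0.25 m. In the scene view, the valve and funnel stood where they were before. Force readings showed no sign of a knock on the board. In that last picture the gripper hid the nipple and clamp.
- **Disagreements:** the rim was higher than if the board stood on the table, at about 0.119 m by the cameras and 0.123 m by touch. The two camera views also differed by 2–4 mm on where the front edge lies. The 32 mm fingertips covered that difference.

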